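Clip the battery pack into its charger

ROBOT

A 7-joint arm with a two-finger parallel gripper is mounted at the origin on a cart in front of the work surface, level with it; the furniture and walls round the work are solid. World frame = base frame: x ahead of the robot, y to its left, z up, the work surface at z = 0. Lengths are in m, angles in degrees, forces in N, time in s.
With the tool pointing down it reaches from about 0.425 to 0.925 m from the base axis. Payload 6.8 kg.
Tool frame: the origin (TCP) lies midway between the tips of the shut fingers; the grasp point (between the pads) lies 19 mm behind it; z points along the fingers, y is the line along which they close (so a half turn about z gives the same grasp; the last joint's range is limited). The gripper opens to 85 mm and grips with 20 to 120 N. Pads are 22 mm wide; open, the fingers measure 114 mm over their backs; the gripper's body (76 mm by 85 mm) begins 54 mm behind the grasp point. The pads swing forward as they close: fully open they stand 13 mm farther back than shut.
Start: joints at [-70.823, 27.33, 1.283, 89.118, -0.659, 63.558, -4.761], TCP at [0.289, 0.61, 0.231] pointing down, gripper open.
Joint ranges: [-169.35, 169.35], [-19.33, 120.38], [-80.79, 83.38], [13.8, 139.57], [-78.32, 258.32], [9.67, 109.79], [-169.56, 169.56]. Speed limits (degrees/s): [136.94, 136.94, 180, 180, 180, 180, 180].

INTERFACE

Orientations are given as [roll, pitch, yaw] about the fixed x, y, z axes, in that order (R = Rz(yaw) Ry(pitch) Rx(roll)).
In Python, from plant import bot gives the robot as it stands.
- The arm moves only by the shell command python3 -m inch 'ROWS' [FORCE]. ROWS is text: rows parted by semicolons, each of 7 numbers parted by spaces: the shift along the tool's x, y, z in m, then the turn, a rotation vector about the tool's x, y, z in degrees, then the opening, from -1 (shut) to 1 (fully open). In form: dx dy dz ax ay az jaw; .... A call has 1 to 5 rows; each row is the pose to reach, as a shift and turn from the pose commanded when the call began, along the tool's axes at that moment; what a row does not reach only later rows make up. A row lasts 1/8 s, in which the tool goes at most 62.5 mm and 10.7 degrees, less where a joint would pass 70% of its speed; a pose out of reach is approached as far as the arm can. A call with a gripper value outside its range is refused whole. The fingers move at their own pace and stop on an object; FORCE is the grip in N (left out, the last holds). Time passes only in rows, so rows that repeat a pose let the fingers close. It gives the time, the measured TCP pose, the force, the opening and the grip force at its end, in the units of the state.
- bot.sense(): the state, without advancing time (a new reading comes with each control period).
- bot.read_camera(name): name is "side" or "top"; returns the picture (400x640x3 uint8, red, green, blue); there is no depth.
- bot.camera_info(name): a dict with "mtx" (3x3 intrinsics, pixels), "k1" (the pictures are not rectified: a ray, as slopes to the right and down, at radius r is drawn at 1 + k1 r^2 times it, then the intrinsics apply), "rvec" (rotation vector, rad) and "tvec" (3), from world to camera coordinates, as OpenCV has them. Camera axes: x right, y down, z forward; pixel columns grow to the right and rows downward; lengths in m; the calibration is good to about 2 mm. A picture is of the moment at which its call begins. camera_info takes no time and is no camera call.
- bot.finish_job(): hands the job in; it is judged then, once.
The state is a dict: "t": time; "joints": joint angles; "qvel": joint speeds; "tau": joint torques, N m; "tool_pos": TCP position; "tool_rot": TCP orientation; "ft_force": force on the tool from outside, world axes, zero at the start; "moment": the same for the moment, N m; "opening": opening from 0.0 (shut) to 1.0 (fully open); "grip_force": force on a finger pad.
Only numpy, scipy, OpenCV 4.12 (cv2) and the standard library are available. Lean on these libraries where they do the work, as an engineer would, in place of code of your own. Each camera call takes 0.05 s, during which the arm holds its last target. There are 200 camera calls.

TASK

Put the blender's battery pack into the charger's bay: hook its long thin tongue under the bay's lip and push it in against the spring contact with the other end still raised, without crushing the contact, then press the other end down, no harder than it needs, until the latch snaps over it. The bay may stand anywhere along its slide on the base, so feel for the contact; let go at the end and leave the things standing around where they are.

Things in the scene. Friction and masses are not known exactly. Their poses are not given: they have to be found in the camera images.
- battery: Loose black battery pack, about 160 g, 90 (x) x 44 (y) x 26 (z) mm, lying flat. Origin: centre of underside, z up, +x toward the heel. Middle block: x -25 to +37 mm, 44 wide, 26 high; grip across its width. Tongue at the toe (-x) end with two brass strips: x -45 to -25 mm, 32 wide, 12 high. Heel step: x +37 to +45 mm, 44 wide, 13 high.
- battery_toe (a point): Middle of the lower edge of the tongue's end (battery x = -45 mm, z = 0).
- battery_heel (a point): Middle of the lower edge of the heel end (battery x = +45 mm, z = 0).
- charger: Fixed grey charger base, 175 x 82 x 10 mm, with a low rail (14.5 mm high) along each side. Origin: centre of underside; z up, +x toward the latch. On it a steel bay, floor at z = 18 mm, stands stiffly anywhere from 12 mm toward -x to 12 mm toward +x of middle: this shift d is not reported and must be felt. The pack's x axis goes along the charger's, toe to -x; home, its origin is at x = d + 1 mm.
- contact (a joint): Travel (m) of the brass spring contact below the lip, 28 wide, 1 to 12 mm above the bay floor: 0 relaxed (face at bay x = -39.5 mm), grows pushed toward -x. Force 2 N plus 1 N per mm; crushed beyond 8 mm (10 N). Pushed 4.5 to 5.5 mm (6.5 to 7.5 N) the tongue is in far enough for the heel to go down; home, it stays pushed in about 4.5 mm.
- latch (a joint): Travel (m) of the sprung latch: 0 = nose over the bay, grows as the nose is pushed out to +x; 2 N plus 0.6 N per mm. It springs back to 0 over the heel step when the heel is fully down. Pressing the heel home takes about 5 to 20 N; more than 50 N between pack and charger is forcing it.
- tape: Roll of masking tape lying flat, 100 mm across, 25 mm high, a bystander. Origin: centre of its underside.
- labels: White block of labels, 60 x 52 x 29 mm, a bystander. Origin: centre of its underside.
- ramekin: White sauce cup, 70 mm across, 42 mm high, a bystander. Origin: centre of its underside.
- shaker: Steel shaker, 52 mm across, 88 mm high, a bystander. Origin: centre of its underside.
- bay_middle (a point): Middle of the bay floor if d = 0 (charger x = 0, z = 18 mm); bay x below is charger x - d. Toe (-x) end: lip with edge at bay x = -39, 44 wide, 19 to 23 mm above the floor; below it cheeks 37 mm apart (bay x -58 to -40). Heel: two stops 11 high, faces at bay x = +46; guides 48 mm apart, 18 high, bay x +22 to +52. Sides open for fingers at bay x -40 to +22.
- latch_middle (a point): Tip of the latch nose if d = 0 (bay x = +41.5 mm, 16.5 mm above the bay floor; its underside is at 15.5). 16 wide; its face slopes up to bay x = +47.5, 23.5 above the floor, its highest. A pack tilted 0.45 rad toe down, toe at charger x = -22 near the floor, fits between lip and latch for every d; pushed in too little, the heel comes down on top of the latch.

How it is judged:
By the outcome, as a careful person would: the job done as asked, in the order asked, and still so for the second after the job is handed in, with the robot touching nothing.
It also fails if it takes over 53 s, if anything falls off the work surface, if the arm or the gripper's body presses on something with over 40 N, if the wrist force passes 120 N, or if a joint passes its speed limit or range.

## Working session

There is one attempt and no reset: what is moved stays moved. The work goes in short steps, Python scripts to look and compute and a shell command to move; the robot and the scene stay as the last step left them, time stands still between calls to the robot, and variables do not carry over. Pictures are saved under pics/ and viewed, at most 10 in all, crops included, and the job is handed in when it is done.

```bash
ls; mkdir -p pics; python3 - <<'E'
from plant import bot
import cv2
for n in("top","side"):
    cv2.imwrite(f"pics/{n}0.png",bot.read_camera(n)[:,:,::-1]); print(n,bot.camera_info(n))
print(bot.sense())
E
```

```text
pics
top {'mtx': array([[406.3389162 ,   0.        , 314.68686958],
       [  0.        , 406.3389162 , 194.47661245],
       [  0.        ,   0.        ,   1.        ]]), 'k1': -0.018715116562527518, 'rvec': array([ 2.20824467, -2.15350937,  0.10423076]), 'tvec': array([0.03664805, 0.56520985, 1.09002902])}
side {'mtx': array([[397.36055485,   0.        , 311.71415162],
       [  0.        , 397.36055485, 198.56009604],
       [  0.        ,   0.        ,   1.        ]]), 'k1': -0.009937890627679883, 'rvec': array([ 2.21392747, -0.55114326,  0.23598887]), 'tvec': array([-0.49186315,  0.23635459,  0.83323529])}
{'t': 0.1, 'joints': array([-70.82273571,  27.37120528,   1.27928471,  89.1719329 ,
        -0.65865508,  63.55772639,  -4.76036236]), 'qvel': array([-0.09347616, -0.10834073, -0.10681083, -0.19904032, -0.09099934,
        0.07649344,  0.01642784]), 'tau': array([ 5.08799858e-03, -5.97760248e+01,  1.61400553e+00, -2.81955886e+01,
        1.28656783e-02,  4.96907160e-03, -3.00596002e-05]), 'tool_pos': array([0.28899785, 0.60941981, 0.2304262 ]), 'tool_rot': array([-1.79906701e+02,  6.61594986e-03,  1.54632006e+02]), 'ft_force': array([ 0.09602145, -0.07574754,  0.45771916]), 'moment': array([ 0.02170491, -0.07238242,  0.03434967]), 'grip_force': 0.0, 'opening': 1.0038984092194523}
```

View pics/top0.png

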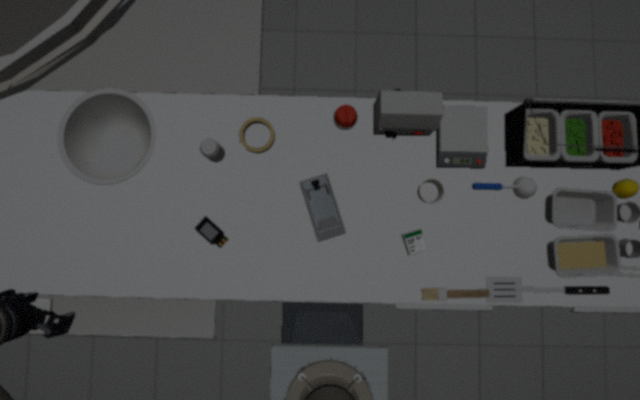

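View pics/side0.png

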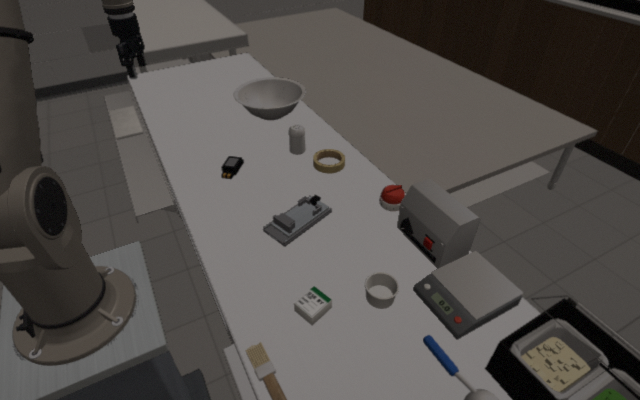

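The top view shows the battery at about (211,231), with its brass toe toward (225,243). The charger is at (322,207), with the black latch at (317,183). I'll zoom in to get precise corners.

```bash
cat > h.py <<'E'
import numpy as np, cv2
from plant import bot
from scipy.spatial.transform import Rotation as R
def cam(n):
    c=bot.camera_info(n); return c['mtx'],np.array([c['k1'],0,0,0,0.]),c['rvec'],c['tvec']
def proj(n,P):
    K,D,r,t=cam(n); return cv2.projectPoints(np.array(P,float).reshape(-1,3),r,t,K,D)[0][:,0]
def unproj(n,uv,z):
    K,D,r,t=cam(n); u=cv2.undistortPoints(np.array(uv,float).reshape(-1,1,2),K,D)[:,0]
    Rm=cv2.Rodrigues(r)[0]; C=-Rm.T@t; d=np.c_[u,np.ones(len(u))]@Rm
    return C+d*((np.asarray(z)-C[2])/d[:,2])[:,None]
E
python3 - <<'E'
import cv2
a=cv2.imread("pics/top0.png"); b=cv2.imread("pics/side0.png")
f=lambda im,x,y,w,h,s:cv2.convertScaleAbs(cv2.resize(im[y:y+h,x:x+w],None,fx=s,fy=s,interpolation=cv2.INTER_CUBIC),alpha=1.5)
A=f(a,190,210,40,40,10); B=f(a,292,170,60,75,8)
C=f(b,215,150,32,32,10)
cv2.imwrite("pics/c1.png",cv2.hconcat([cv2.copyMakeBorder(A,0,200,0,0,0),cv2.resize(f(a,292,170,40,60,1),(400,600),interpolation=cv2.INTER_CUBIC)]) )
cv2.imwrite("pics/c2.png",cv2.resize(f(a,295,168,56,76,1),(448,600)[:2],interpolation=cv2.INTER_CUBIC))
cv2.imwrite("pics/c1.png",A)
cv2.imwrite("pics/c3.png",f(b,210,145,130,100,6))
E
```

```text
(no output)
```

View pics/c1.png

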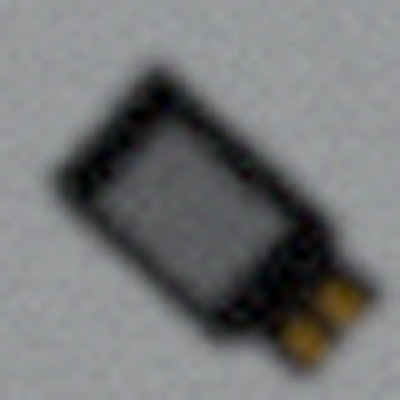

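View pics/c2.png

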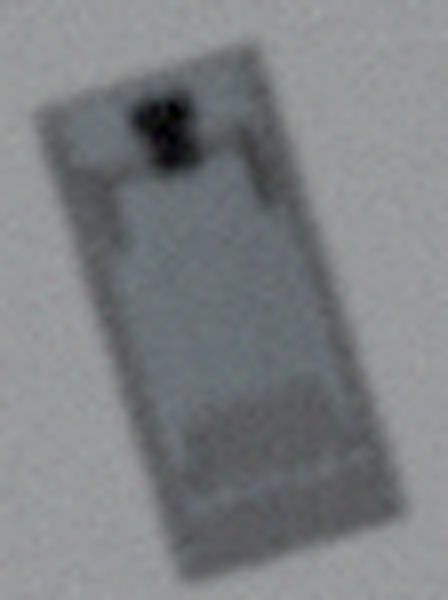

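View pics/c3.png

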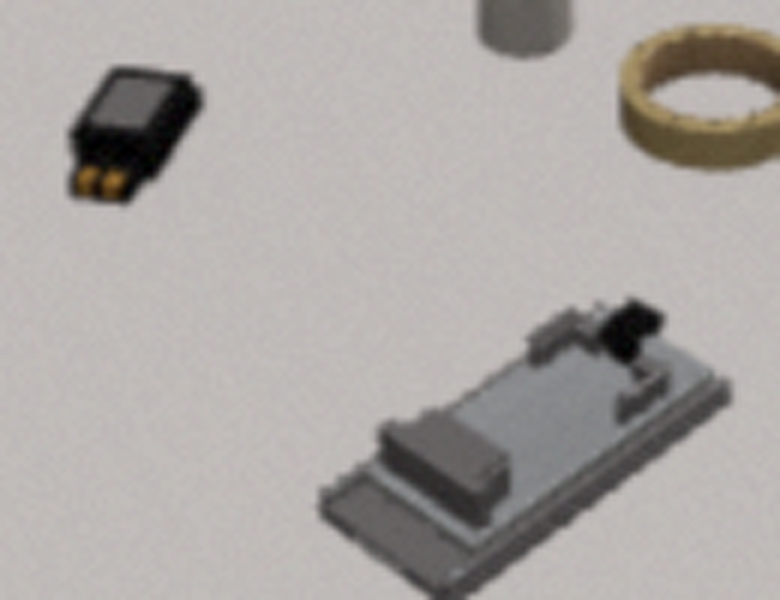

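```bash
cat > fit.py <<'E'
from h import *
from scipy.optimize import minimize, least_squares
def T(p,P):
    c,s=np.cos(p[2]),np.sin(p[2]); P=np.asarray(P,float)
    return np.c_[p[0]+c*P[:,0]-s*P[:,1],p[1]+s*P[:,0]+c*P[:,1],P[:,2]]
def box(x0,x1,w,h): return [(x,y,z) for x in(x0,x1) for y in(-w/2,w/2) for z in(0,h)]
B=[box(-.045,-.025,.032,.012),box(-.025,.037,.044,.026),box(.037,.045,.044,.013)]
S=8
def obs(n,f,x,y,w,h):
    g=cv2.imread(f)[y:y+h,x:x+w].astype(float).max(2) if 0 else cv2.cvtColor(cv2.imread(f)[y:y+h,x:x+w],cv2.COLOR_BGR2GRAY).astype(float)
    bg=np.median(g); G=cv2.resize(g,None,fx=S,fy=S,interpolation=cv2.INTER_CUBIC)
    m=(G<0.62*bg).astype(np.uint8)
    cs=cv2.findContours(m,cv2.RETR_EXTERNAL,cv2.CHAIN_APPROX_NONE)[0]
    M=np.zeros_like(m); cv2.drawContours(M,[max(cs,key=cv2.contourArea)],-1,1,-1); return n,x,y,M
O=[obs("top","pics/top0.png",190,210,42,42),obs("side","pics/side0.png",212,148,40,36)]
def mis(p,pr=0):
    e=0
    for n,x,y,M in O:
        m=np.zeros_like(M)
        for b in B:
            q=(proj(n,T(p,b))-[x,y]+.5)*S-.5
            cv2.fillConvexPoly(m,cv2.convexHull(np.round(q*16).astype(np.int32)),1,shift=4)
        e+=(m!=M).sum()
        if pr: print(n,(m!=M).sum(),M.sum(),m.sum())
    return e
h,t=unproj("top",[[200,222],[222.5,242.5]],[.02,.012])[:]
p0=np.r_[(h+t)[:2]/2,np.arctan2(*(h-t)[1::-1])]
best=None
for k in range(3):
    s=np.array([[0,0,0],[.006,0,0],[0,.006,0],[0,0,.15]])
    r=minimize(mis,p0,method="Nelder-Mead",options=dict(initial_simplex=p0+s*(1 if k%2==0 else -1)));p0=r.x
print("battery",p0[:2],np.degrees(p0[2])); mis(p0,1)
# charger
c2=(np.array([[38,112],[258,42],[410,515],[185,580]])+.5)/[8,600/76]-.5+[295,168]
c3=(np.array([[730,397],[445,600],[320,507]])+.5)/6-.5+[210,145]
W=unproj("top",c2,[.0145]*4); W3=unproj("side",c3,[.008,.0,.0100]);print(W,W3)
print("edges",[np.linalg.norm(W[i]-W[(i+1)%4]) for i in range(4)])
L=np.array([[.0875,.041,.0145],[.0875,-.041,.0145],[-.0875,-.041,.0145],[-.0875,.041,.0145]])
f=lambda p:(proj("top",T(p,L))-c2).ravel()
c=W.mean(0);a=(W[0]+W[1]-W[2]-W[3]);r=least_squares(f,[c[0],c[1],np.arctan2(a[1],a[0])])
print("charger",r.x[:2],np.degrees(r.x[2]),r.fun.round(2))
L3=np.array([[.0875,-.041,.007],[-.0875,-.041,0.00],[-.0875,.041,.0145]])
print("side pred",proj("side",T(r.x,L3)),c3)
# bay features
q=lambda x,y,z,d:T(r.x,[(x+d,y,z)])
print("latch tip top meas",T([0,0,0],[[0,0,0]]))
u=(np.array([[178,165],[162,97]])+.5)/8-.5+[295,168]
w=unproj("top",u,[.0345,.0415])-np.r_[r.x[:2],0]; cc,ss=np.cos(r.x[2]),np.sin(r.x[2])
print("latch local",w[:,0]*cc+w[:,1]*ss, -w[:,0]*ss+w[:,1]*cc)
np.savez("fit.npz",b=p0,c=r.x)
E
python3 fit.py
```

```text
battery [0.45229214 0.33138503] 50.40449470892053
top 2630 32851 35377
side 2286 22933 24645
[[ 0.59930577  0.09424979  0.0145    ]
 [ 0.62608791  0.01852349  0.0145    ]
 [ 0.46151767 -0.03734525  0.0145    ]
 [ 0.43716209  0.039365    0.0145    ]] [[ 0.61971206  0.01238505  0.008     ]
 [ 0.46103909 -0.03211662  0.        ]
 [ 0.43357951  0.03243552  0.01      ]]
edges [np.float64(0.08032282856760702), np.float64(0.17379493466475837), np.float64(0.08048389690102668), np.float64(0.17118093875811113)]
charger [0.53105249 0.02870082] 18.689497895102352 [-0.46 -0.55  0.23 -0.35  0.3   0.09 -0.07  0.78]
side pred [[332.6217113  208.93193329]
 [284.88187547 246.15093807]
 [262.22036068 225.88042602]] [[331.25       210.75      ]
 [283.75       244.58333333]
 [262.91666667 229.08333333]]
latch tip top meas [[0. 0. 0.]]
latch local [0.05228251 0.07532799] [ 8.75373650e-05 -1.30694716e-03]
```

```bash
cat > fitc.py <<'E'
import sys
from h import *
from scipy.optimize import minimize
exec(open("fit.py").read().split("B=[box")[0])
S=6
def bx(x0,x1,y0,y1,z0,z1): return [(x,y,z) for x in(x0,x1) for y in(y0,y1) for z in(z0,z1)]
def parts(d):
    return [bx(-.0875,.0875,-.041,.041,0,.010),bx(-.0875,.0875,.036,.041,0,.0145),bx(-.0875,.0875,-.041,-.036,0,.0145),
     bx(-.058+d,-.039+d,-.022,.022,.018,.041),bx(.022+d,.052+d,.024,.028,.018,.036),bx(.022+d,.052+d,-.028,-.024,.018,.036)]
def obs(n,f,x,y,w,h):
    g=cv2.GaussianBlur(cv2.cvtColor(cv2.imread(f)[y:y+h,x:x+w],cv2.COLOR_BGR2GRAY).astype(float),(0,0),.6)
    bg=np.percentile(g,85);G=cv2.resize(g,None,fx=S,fy=S,interpolation=cv2.INTER_CUBIC)
    m=(G<0.87*bg).astype(np.uint8)
    cs=cv2.findContours(m,cv2.RETR_EXTERNAL,cv2.CHAIN_APPROX_NONE)[0]
    M=np.zeros_like(m); cv2.drawContours(M,[max(cs,key=cv2.contourArea)],-1,1,-1); return n,x,y,M
O=dict(top=obs("top","pics/top0.png",290,165,66,85),side=obs("side","pics/side0.png",256,188,85,62))
def mis(p,ns,pr=0):
    e=0
    for n in ns:
        n,x,y,M=O[n]; m=np.zeros_like(M)
        for b in parts(p[3] if len(p)>3 else .01):
            q=(proj(n,T(p,b))-[x,y]+.5)*S-.5
            cv2.fillConvexPoly(m,cv2.convexHull(np.round(q*16).astype(np.int32)),1,shift=4)
        e+=(m!=M).sum()
        if pr: print(n,(m!=M).sum(),M.sum(),m.sum())
    return e
for ns in (["top"],["side"],["top","side"]):
    p=np.r_[np.load("fit.npz")["c"],.01]
    for k in range(4):
        s=np.vstack([np.zeros(4),np.diag([.006,.006,.08,.005])])*(-1)**k
        p=minimize(mis,p,args=(ns,),method="Nelder-Mead",options=dict(initial_simplex=p+s)).x
    print(ns,p[:2],np.degrees(p[2]),p[3]); mis(p,ns,1)
np.savez("fitc.npz",c=p)
# overlays
vis=[]
for n,f,x,y,w,h in(("top","pics/top0.png",290,165,66,85),("side","pics/side0.png",256,188,85,62)):
    im=cv2.convertScaleAbs(cv2.resize(cv2.imread(f)[y:y+h,x:x+w],None,fx=6,fy=6,interpolation=cv2.INTER_CUBIC),alpha=1.5)
    for b in parts(p[3])[:1]+parts(p[3])[3:]:
        q=(proj(n,T(p,b))-[x,y]+.5)*6-.5
        for i in range(8):
            for j in range(i):
                if bin(i^j).count("1")==1: cv2.line(im,tuple(map(int,q[i])),tuple(map(int,q[j])),(0,0,255),1)
    vis.append(cv2.resize(im,(396,510)) if n=="top" else cv2.resize(im[:,100:],(400,365)))
vis[1]=cv2.copyMakeBorder(vis[1],0,145,0,0,0)
cv2.imwrite("pics/ov.png",cv2.hconcat(vis))
E
python3 fitc.py
```

```text
Traceback (most recent call last):
  File "fitc.py", line 31, in <module>
    p=minimize(mis,p,args=(ns,),method="Nelder-Mead",options=dict(initial_simplex=p+s)).x
      ~~~~~~~~^^^^^^^^^^^^^^^^^^^^^^^^^^^^^^^^^^^^^^^^^^^^^^^^^^^^^^^^^^^^^^^^^^^^^^^^^
  File "fitc.py", line 22, in mis
    q=(proj(n,T(p,b))-[x,y]+.5)*S-.5
       ~~~~^^^^^^^^^^
  File "h.py", line 7, in proj
    K,D,r,t=cam(n); return cv2.projectPoints(np.array(P,float).reshape(-1,3),r,t,K,D)[0][:,0]
            ~~~^^^
  File "h.py", line 5, in cam
    c=bot.camera_info(n); return c['mtx'],np.array([c['k1'],0,0,0,0.]),c['rvec'],c['tvec']
ValueError: time passes only in moves, steps and waits
```

```bash
python3 - <<'E'
s=open('h.py').read().replace("def cam(n):\n    c=bot.camera_info(n)","INFO={n:bot.camera_info(n) for n in('top','side')}\ndef cam(n):\n    c=INFO[n]")
open('h.py','w').write(s)
E
python3 fitc.py
```

```text
['top'] [0.53063843 0.02898234] 18.987537377794332 0.012694222425861563
top 2801 70916 68233
['side'] [0.52858857 0.0263338 ] 18.646517483869435 0.002941206546143429
side 3171 66475 64024
['top', 'side'] [0.52988999 0.02814833] 18.930272357730637 0.002707133791091253
top 3044 70916 68204
side 4324 66475 63623
```

View pics/ov.png

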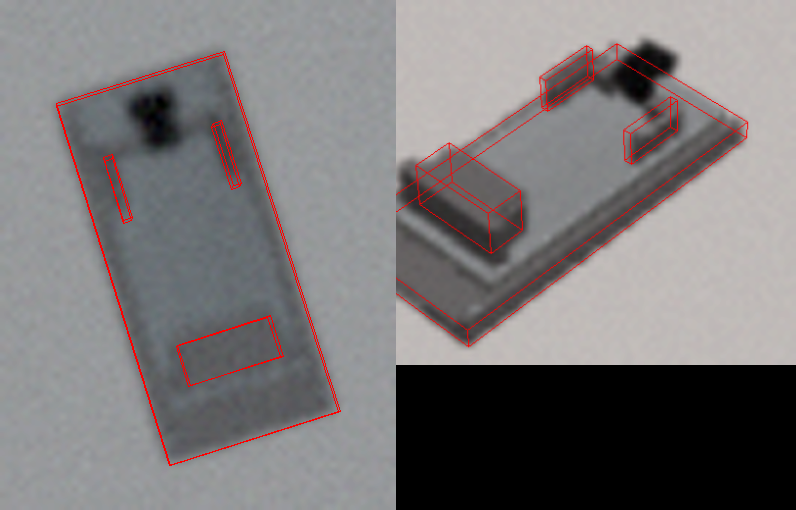

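The overlay fits the charger at about (0.530, 0.028) with yaw 18.9°, and the lip and guides suggest a small positive d. Next I'll work out the approach rows to the battery.

```bash
cat > go.py <<'E'
# rows from the present pose to a tool target: pos, yaw of tool x (deg), tilt toe-down (deg)
from h import *
def cur():
    s=bot.sense(); return s,np.array(s['tool_pos']),R.from_euler('xyz',s['tool_rot'],degrees=True)
def tgt(yaw,tilt): return R.from_euler('xyz',[180,0,yaw],degrees=True)*R.from_euler('y',tilt,degrees=True)
def row(pos,yaw,tilt=0):
    s,p,r=cur(); d=r.inv().apply(np.array(pos)-p); v=(r.inv()*tgt(yaw,tilt)).as_rotvec(degrees=True)
    print("row",*d.round(4),*v.round(2))
E
python3 - <<'E'
from go import *
b=np.load("fit.npz")["b"]; u=np.array([np.cos(b[2]),np.sin(b[2])]); g=b[:2]+.005*u; print(g)
row([*g,.10],np.degrees(b[2]))
E
```

```text
[0.45547896 0.33523785]
row -0.2679 -0.1762 0.1307 -0.06 0.09 104.23
```

```bash
python3 -m inch '-0.268 -0.176 0.1 -0.06 0.09 104.2 1;-0.268 -0.176 0.1 -0.06 0.09 104.2 1;-0.268 -0.176 0.1 -0.06 0.09 104.2 1;-0.268 -0.176 0.1 -0.06 0.09 104.2 1;-0.268 -0.176 0.1 -0.06 0.09 104.2 1' 60; python3 - <<'E'
from go import *
b=np.load("fit.npz")["b"]; u=np.array([np.cos(b[2]),np.sin(b[2])]); g=b[:2]+.005*u
row([*g,.10],np.degrees(b[2]))
E
```

```text
t: 0.72
tool_pos: [0.445, 0.3533, 0.1376]
tool_rot: [180.0, -0.1, 100.6]
ft_force: [1.0, 0.4, -0.2]
opening: 0.998
grip_force: 0.0
row -0.0197 0.007 0.0376 -0.02 -0.05 50.17
```

```bash
python3 -m inch '-0.02 0.007 0.038 0 0 50.2 1;-0.02 0.007 0.038 0 0 50.2 1;-0.02 0.007 0.038 0 0 50.2 1;-0.02 0.007 0.038 0 0 50.2 1;-0.02 0.007 0.038 0 0 50.2 1';python3 - <<'E'
from go import *
b=np.load("fit.npz")["b"]; u=np.array([np.cos(b[2]),np.sin(b[2])]); g=b[:2]+.005*u
row([*g,.10],np.degrees(b[2]))
E
```

```text
t: 1.35
tool_pos: [0.4547, 0.3367, 0.0999]
tool_rot: [-180.0, 0.0, 50.4]
ft_force: [-0.3, 0.2, -0.4]
opening: 1.0
grip_force: 0.0
row -0.0007 0.0015 -0.0001 -0.04 0.01 0.04
```

```bash
python3 -m inch '-0.0005 0.001 0.06 0 0 0 1;-0.0005 0.001 0.085 0 0 0 1;-0.0005 0.001 0.098 0 0 0 1;-0.0005 0.001 0.098 0 0 0 1;-0.0005 0.001 0.098 0 0 0 1' && python3 -m inch '0 0 0 0 0 0 -1;0 0 0 0 0 0 -1;0 0 0 0 0 0 -1;0 0 0 0 0 0 -1;0 0 0 0 0 0 -1' 70
```

```text
t: 1.98
tool_pos: [0.4562, 0.3364, 0.0033]
tool_rot: [-180.0, -0.1, 50.7]
ft_force: [-0.4, 0.1, 1.4]
opening: 0.998
grip_force: 0.0
t: 2.6
tool_pos: [0.4559, 0.3363, 0.0031]
tool_rot: [-180.0, -0.1, 50.7]
ft_force: [-0.8, -1.0, 5.8]
opening: 0.499
grip_force: 72.0
```

```bash
python3 -m inch '0 0 -0.05 0 0 0 -1;0 0 -0.1 0 0 0 -1;0 0 -0.1 0 0 0 -1;0 0 -0.1 0 0 0 -1'; cat >> go.py <<'E'
C=np.load("fitc.npz")["c"]; CY=np.degrees(C[2]); TOE=np.array([-.050,0,.003])
Rc=R.from_euler('z',CY,degrees=True)
def toe_row(x,y,z,tilt,toe=TOE,c=C):   # toe target in charger coords
    w=Rc.apply([x,y,z])+[c[0],c[1],0]; row(w-tgt(CY,tilt).apply(toe),CY,tilt)
def toe_now(toe=TOE,c=C):
    s,p,r=cur(); t=p+r.apply(toe); q=Rc.inv()
    e=(q*r).as_matrix(); print("toe",q.apply(t-[c[0],c[1],0]).round(4),"tilt",np.degrees(np.arctan2(-e[2,0]*-1,e[0,0])).round(2),"yaw",np.degrees(np.arctan2(e[1,0],e[0,0])).round(2),"F",q.apply(s['ft_force']).round(2),"open",round(s['opening'],3),"t",s['t'])
E
python3 - <<'E'
from go import *
b=np.load("fit.npz")["b"]; s,p,r=cur(); u=np.array([np.cos(b[2]),np.sin(b[2])]);d=np.array([.4559,.3363])-b[:2]
print("grip x",d@u, "lateral",d@[-u[1],u[0]],s['ft_force'],s['opening'],p)
toe_row(-.022,0,.10,25.8)
E
```

```text
t: 3.1
tool_pos: [0.4548, 0.3357, 0.1018]
tool_rot: [-179.9, -0.0, 50.7]
ft_force: [-0.6, -0.5, -2.0]
opening: 0.496
grip_force: 71.9
grip x 0.006086811785914688 lateral 0.0003525372507026375 [-0.62205833 -0.52802757 -2.00615509] 0.49641494166282374 [0.45479161 0.33572857 0.10181877]
row -0.1722 0.2642 -0.023 -7.23 25.14 31.25
```

```bash
sed -i 's/TOE=np.array(\[-.050/TOE=np.array([-.051/' go.py; python3 -m inch '-0.172 0.264 -0.023 -7.2 25.1 31.2 -1;-0.172 0.264 -0.023 -7.2 25.1 31.2 -1;-0.172 0.264 -0.023 -7.2 25.1 31.2 -1;-0.172 0.264 -0.023 -7.2 25.1 31.2 -1;-0.172 0.264 -0.023 -7.2 25.1 31.2 -1'; python3 - <<'E'
from go import *
toe_now(); toe_row(-.022,0,.06,25.8)
E
```

```text
t: 3.72
tool_pos: [0.541, 0.0595, 0.1207]
tool_rot: [-179.9, -25.4, 19.1]
ft_force: [1.0, 0.2, -0.1]
opening: 0.497
grip_force: 71.8
toe [-0.0241  0.026   0.0961] tilt 25.42 yaw 0.14 F [ 0.96 -0.15 -0.07] open 0.497 t 3.725
row -0.0137 0.0261 0.0331 -0.12 0.38 0.13
```

```bash
python3 -m inch '-0.0137 0.026 0.033 -0.1 0.4 0.1 -1;-0.0137 0.026 0.033 -0.1 0.4 0.1 -1;-0.0137 0.026 0.033 -0.1 0.4 0.1 -1;-0.0137 0.026 0.033 -0.1 0.4 0.1 -1'; python3 - <<'E'
from go import *
toe_now()
vis=[]
exec(open("fit.py").read().split("S=8")[0].split("E")[0]) if 0 else None
for n,(x,y,w,h) in dict(top=(280,165,90,85),side=(240,150,100,100)).items():
    im=bot.read_camera(n)[:,:,::-1]; cv2.imwrite(f"pics/{n}1.png",im)
    vis.append(cv2.convertScaleAbs(cv2.resize(im[y:y+h,x:x+w],(400,int(400*h/w)),interpolation=cv2.INTER_CUBIC),alpha=1.5))
H=max(v.shape[0] for v in vis); vis=[cv2.copyMakeBorder(v,0,H-v.shape[0],0,0,0) for v in vis]
cv2.imwrite("pics/v1.png",cv2.hconcat(vis))
E
```

```text
t: 4.22
tool_pos: [0.5533, 0.0374, 0.0867]
tool_rot: [180.0, -25.9, 19.0]
ft_force: [-0.1, -0.2, -2.0]
opening: 0.501
grip_force: 71.8
toe [-0.0194  0.001   0.0617] tilt 25.95 yaw 0.11 F [-0.2  -0.13 -2.05] open 0.501 t 4.225
```

View pics/v1.png

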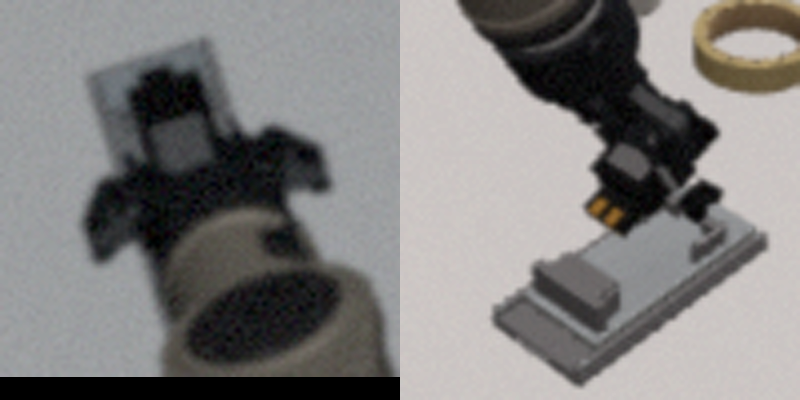

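```bash
python3 - <<'E'
from go import *
q=lambda p:Rc.inv().apply(p-np.r_[C[:2],0]).round(4)
c3=(np.array([[380,428],[492,490],[430,410],[510,455]])+.5)/6-.5+[210,145]
print("lip corners -x,-x,+x,+x (expect x -.058,-.058,-.039,-.039 +d; y .022,-.022):\n",q(unproj("side",c3,[.041]*4)))
s,p,r=cur()
w=[p+r.apply(np.array([-.051,y,.003])) for y in(.016,-.016)]
print("toe corners pred",(proj("side",w)),"seen [296.2,208.7] [286.7,202]")
toe_row(-.022,0,.0225,25.8)
E
```

```text
lip corners -x,-x,+x,+x (expect x -.058,-.058,-.039,-.039 +d; y .022,-.022):
 [[-0.0608  0.0262  0.041 ]
 [-0.0551 -0.0345  0.041 ]
 [-0.0391  0.019   0.041 ]
 [-0.0357 -0.0252  0.041 ]]
toe corners pred [[296.13580957 208.54194563]
 [287.10336425 202.83328573]] seen [296.2,208.7] [286.7,202]
row -0.0205 0.0015 0.0346 -0.04 -0.25 0.18
```

```bash
python3 - <<'E'
from go import *
s,p,r=cur()
w=[p+r.apply(np.array([x,0,-.023])) for x in(-.01,0,.02)]
print(proj("top",w))
g=cv2.cvtColor(cv2.imread("pics/top1.png"),cv2.COLOR_BGR2GRAY)
for y in range(178,204,2): print(y,g[y,298:345])
E
```

```text
[[322.19286698 203.04203652]
 [321.15732486 199.55560034]
 [319.06391508 192.5077159 ]]
178 [105 105 102 106 105 104 103 103 102 100  92  88  84  80  76  69  74  71
  69  68  70  73  77  76  75  72  73  71  66  66  81  95 104 104 106 104
 106 103 105 103 106 104 107 104 107 106 106]
180 [104 101  98  97  94  88  82  79  78  77  74  72  73  64  60  53  48  37
  33  33  45  57  63  61  57  51  55  64  66  66  69  79  95 101 100 105
 106 108 106 106 107 105 106 106 106 107 104]
182 [ 98  89  75  68  73  77  77  77  78  78  79  74  63  41  22   3  17  11
   8   5  21  20  21  17  17  14  28  53  63  60  65  75  89 102 106 103
 105 104 106 109 101 106 105 107 103 107 105]
184 [101  88  77  69  65  72  77  76  79  73  69  55  46  32  14  14   5   5
   9   8   2  15   5  13   0   3   7  25  55  60  61  68  78  97 101 104
 102 106 106 106 105 107 107 105 105 103 107]
186 [104  97  79  68  64  67  71  77  75  69  51  29  10   9  12   4   9   9
  12   6   7   9   2   3   6   1   6  20  40  53  58  63  71  82  98 103
 103 105 103 105 107 106 105 105 105 105 107]
188 [106 102  91  75  63  66  69
[... 835 characters left out ...]
47  51  48  50  45  47  49  49  47  32  20  12   6  21  27  18  12
  19  27  29  33  20  17  16  16  12  19  19]
198 [102 103 105 103 103  95  78  65  65  61  60  60  58  56  27  21  21  34
  41  48  45  50  43  47  47  45  49  45  42  31  14   9  14   9  12   5
   6  10  15  11  17  14   9   0  13   8  18]
200 [105 106 106 105 104 101  89  74  59  50  36  31  48  51  43  25  23  30
  41  46  51  49  47  44  47  49  46  44  44  35  20  10  16   2   6   7
  12  10  16   7   7   4   8  13  14  12  22]
202 [106 106 105 105 104 103  97  77  65  54  37  22  22  25  12  17  13  19
  33  36  43  45  50  43  38  33  29  23  20  19  15  11  11  10  14  12
  11  12   1  19  20  26  22  16  11  23  25]
```

```bash
python3 -m inch '-0.01 0.0015 0.017 0 -0.2 0.2 -1;-0.02 0.0015 0.03 0 -0.2 0.2 -1;-0.02 0.0015 0.03 0 -0.2 0.2 -1;-0.02 0.0015 0.03 0 -0.2 0.2 -1'; python3 - <<'E'
from go import *
toe_now(); toe_row(-.022,0,.0205,25.8)
E
```

```text
t: 4.82
tool_pos: [0.5557, 0.0321, 0.0653]
tool_rot: [-179.4, -24.5, 18.8]
ft_force: [-0.6, -0.6, -1.9]
opening: 0.504
grip_force: 71.9
toe [-0.0195 -0.0045  0.0414] tilt 24.54 yaw -0.1 F [-0.79 -0.37 -1.94] open 0.504 t 4.825
row -0.011 -0.0045 0.0168 -0.51 1.26 -0.1
```

```bash
python3 - <<'E'
from go import *
s=bot.sense(); print(s['joints'].round(1)); print(s['qvel'].round(1))
E
```

```text
[-14.6  23.4   9.7 130.8 -78.2   9.7  -1.5]
[-0.  -0.2  0.1  0.1 -0.1 -0.   0.3]
```

The state explains this. Joints 5 and 6 are at their limits, so the arm can't hold a tool tilt of +26° here. I'll set the pack down on clear table and regrip it with the tool pre-tilted, so the tool stands nearly upright when the pack is tilted toe-down.

```bash
python3 -m inch '0 0 -0.05 0 0 0 -1;0 0 -0.06 0 0 0 -1;0 0 -0.06 0 0 0 -1'; python3 - <<'E'
from go import *
row([.50,.22,.10],CY,0)
E
```

```text
t: 5.2
tool_pos: [0.5325, 0.0239, 0.1208]
tool_rot: [-179.4, -24.7, 18.9]
ft_force: [-0.2, 0.3, -1.0]
opening: 0.498
grip_force: 72.1
row 0.021 -0.1958 0.0344 -0.53 -24.65 0.06
```

```bash
python3 -m inch '0.021 -0.196 0.034 -0.5 -24.6 0 -1;0.021 -0.196 0.034 -0.5 -24.6 0 -1;0.021 -0.196 0.034 -0.5 -24.6 0 -1;0.021 -0.196 0.034 -0.5 -24.6 0 -1;0.021 -0.196 0.034 -0.5 -24.6 0 -1'; python3 - <<'E'
from go import *
row([.50,.22,.006],CY,0); print(bot.sense()['joints'].round(1))
E
```

```text
t: 5.82
tool_pos: [0.4982, 0.2264, 0.097]
tool_rot: [-179.9, 0.2, 19.6]
ft_force: [0.7, -0.8, -0.4]
opening: 0.503
grip_force: 71.9
row -0.0002 0.0068 0.091 -0.12 0.18 0.65
[-64.2  32.1  44.3 115.3 -31.7  45.3 -71.6]
```

```bash
python3 -m inch '0 0.007 0.05 -0.1 0.2 0.6 -1;0 0.007 0.08 -0.1 0.2 0.6 -1;0 0.007 0.091 -0.1 0.2 0.6 -1;0 0.007 0.091 -0.1 0.2 0.6 -1;0 0.007 0.0925 -0.1 0.2 0.6 -1'; python3 -m inch '0 0 0 0 0 0 -1'
```

```text
t: 6.45
tool_pos: [0.5027, 0.2132, 0.0077]
tool_rot: [180.0, -0.2, 18.3]
ft_force: [0.1, -0.5, -0.4]
opening: 0.503
grip_force: 71.9
t: 6.58
tool_pos: [0.5023, 0.2134, 0.0075]
tool_rot: [180.0, -0.2, 18.4]
ft_force: [0.3, 0.7, -1.2]
opening: 0.5
grip_force: 71.9
```

```bash
python3 -m inch '0 0 0.002 0 0 0 -1;0 0 0.0035 0 0 0 -1;0 0 0.0035 0 0 0 -1;0 0 0.0035 0 0 0 -1'
```

```text
t: 7.08
tool_pos: [0.5018, 0.2132, 0.0032]
tool_rot: [179.9, -0.1, 18.4]
ft_force: [-0.1, 0.9, 0.2]
opening: 0.497
grip_force: 72.0
```

```bash
python3 -m inch '0 0 0 0 0 0 1;0 0 0 0 0 0 1;0 0 0 0 0 0 1;0 0 0 0 0 0 1;0 0 -0.015 0 0 0 1'; python3 -m inch '-0.009 0 0 0 -10 0 1;-0.009 0 0 0 -20 0 1;-0.009 0 0.012 0 -20 0 1;-0.009 0 0.012 0 -20 0 1;-0.009 0 0.012 0 -20 0 1'; python3 - <<'E'
from go import *
P=np.array([.5018,.2132]);u=np.array([np.cos(np.radians(18.4)),np.sin(np.radians(18.4))])
row([*(P-.009*u),.006],18.4,-20)
E
```

```text
t: 7.7
tool_pos: [0.501, 0.2126, 0.0179]
tool_rot: [179.9, -0.0, 18.3]
ft_force: [0.0, -0.2, 0.1]
opening: 1.001
grip_force: 0.0
t: 8.32
tool_pos: [0.4923, 0.2097, 0.0065]
tool_rot: [179.9, 19.8, 18.3]
ft_force: [-0.4, -0.1, -0.1]
opening: 1.004
grip_force: 0.0
row 0.0012 -0.0003 0.0001 0.03 -0.16 -0.11
```

```bash
python3 -m inch '0 0 0 0 0 0 -1;0 0 0 0 0 0 -1;0 0 0 0 0 0 -1;0 0 0 0 0 0 -1;0 0 0 0 0 0 -1' 80; python3 - <<'E'
from go import *
s=bot.sense();print(s['tool_pos'],s['tool_rot'])
E
```

```text
t: 8.95
tool_pos: [0.4938, 0.2104, 0.0068]
tool_rot: [179.9, 19.8, 18.3]
ft_force: [0.1, 0.4, 5.8]
opening: 0.496
grip_force: 82.0
[0.49375956 0.2103646  0.00684073] [179.94012886  19.8127964   18.32248952]
```

```bash
python3 - <<'E'
s=open('go.py').read()
s=s.replace("TOE=np.array([-.051,0,.003])","PT=19.8; TOE=R.from_euler('y',PT,degrees=True).apply([-.0425,0,.0068])")
s=s.replace("row(w-tgt(CY,tilt).apply(toe),CY,tilt)","row(w-tgt(CY,tilt-PT).apply(toe),CY,tilt-PT)")
s=s.replace("e=(q*r).as_matrix()","e=(q*r*R.from_euler('y',PT,degrees=True)).as_matrix()")
open('go.py','w').write(s)
E
python3 -m inch '-0.02 0 -0.05 0 0 0 -1;-0.04 0 -0.1 0 0 0 -1;-0.04 0 -0.1 0 0 0 -1;-0.04 0 -0.1 0 0 0 -1;-0.04 0 -0.1 0 0 0 -1'; python3 - <<'E'
from go import *
toe_now(); toe_row(-.022,0,.07,25.8)
E
```

```text
t: 9.57
tool_pos: [0.4887, 0.2091, 0.1123]
tool_rot: [179.9, 20.0, 18.3]
ft_force: [-0.4, 0.4, -1.4]
opening: 0.491
grip_force: 81.9
toe [-0.0228  0.1849  0.1057] tilt -0.23 yaw -0.57 F [-0.22  0.55 -1.38] open 0.491 t 9.575
row 0.0019 0.1845 0.0185 0.03 26.03 -0.58
```

```bash
python3 -m inch '0.002 0.06 0 0 8 -0.3 -1;0.002 0.12 0 0 17 -0.6 -1;0.002 0.1845 0.0185 0 26 -0.6 -1;0.002 0.1845 0.0185 0 26 -0.6 -1;0.002 0.1845 0.0185 0 26 -0.6 -1'; python3 -m inch '0 0 0 0 0 0 -1;0 0 0 0 0 0 -1;0 0 0 0 0 0 -1'; python3 - <<'E'
from go import *
toe_now(); toe_row(-.022,0,.06,25.8); print(bot.sense()['joints'].round(1))
s,p,r=cur()
w=[p+r.apply(TOE+[0,y,0]) for y in(.016,-.016)]; print(proj("side",w))
vis=[]
for n,(x,y,w,h) in dict(top=(280,165,90,85),side=(240,150,100,100)).items():
    im=bot.read_camera(n)[:,:,::-1]; cv2.imwrite(f"pics/{n}2.png",im)
    vis.append(cv2.convertScaleAbs(cv2.resize(im[y:y+h,x:x+w],(400,int(400*h/w)),interpolation=cv2.INTER_CUBIC),alpha=1.5))
H=max(v.shape[0] for v in vis); vis=[cv2.copyMakeBorder(v,0,H-v.shape[0],0,0,0) for v in vis]
cv2.imwrite("pics/v2.png",cv2.hconcat(vis))
E
```

```text
t: 10.2
tool_pos: [0.5428, 0.0322, 0.0951]
tool_rot: [-180.0, -6.0, 18.8]
ft_force: [0.3, 0.9, 0.0]
opening: 0.501
grip_force: 81.9
t: 10.58
tool_pos: [0.5438, 0.0337, 0.0958]
tool_rot: [180.0, -6.1, 19.1]
ft_force: [-0.3, 0.2, -1.4]
opening: 0.498
grip_force: 81.9
toe [-0.0203  0.0007  0.0711] tilt 25.91 yaw 0.13 F [-0.2   0.3  -1.36] open 0.498 t 10.575
row -0.0029 0.0008 0.0109 0.0 -0.11 0.13
[-42.   28.2  41.6 120.1 -34.3  36.8 -48.3]
[[295.72185349 206.34588786]
 [286.64120711 200.62546864]]
```

View pics/v2.png

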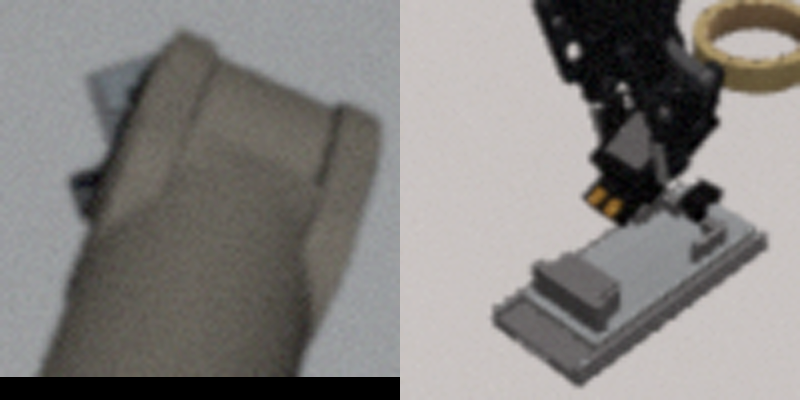

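```bash
python3 - <<'E'
from go import *
def samp(n,f,xs,ys,z):
    g=cv2.cvtColor(cv2.imread(f),cv2.COLOR_BGR2GRAY).astype(np.float32)
    X,Y=np.meshgrid(xs,ys,indexing='ij'); P=Rc.apply(np.c_[X.ravel(),Y.ravel(),np.full(X.size,z)])+[C[0],C[1],0]
    q=proj(n,P).astype(np.float32).reshape(len(xs),len(ys),2)
    return cv2.remap(g,q[...,0],q[...,1],cv2.INTER_CUBIC)
ys=np.arange(-.048,.049,.002)
np.set_printoptions(linewidth=250)
print("y mm",(ys*1e3).astype(int))
for n in("top","side"):
    print(n)
    for x0 in range(-60,-30,6):
        print(x0,samp(n,f"pics/{n}0.png",np.arange(x0,x0+6)/1e3,ys,.041).mean(0).astype(int))
    print("floor x-25..15",samp(n,f"pics/{n}0.png",np.arange(-25,15)/1e3,ys,.018).mean(0).astype(int))
    print("along x, y+-8, lip plane; x=-90..-20 step2",samp(n,f"pics/{n}0.png",np.arange(-90,-20,2)/1e3,np.arange(-8,9)/1e3,.041).mean(1).astype(int))
E
```

```text
y mm [-48 -46 -44 -41 -39 -37 -35 -33 -31 -29 -27 -25 -23 -21 -19 -17 -15 -13 -11  -9  -7  -5  -3  -1   0   2   4   6   8  10  12  14  16  18  20  22  24  26  28  30  32  34  36  38  40  42  44  46  48]
top
-60 [102 101 100  98  91  82  72  64  59  62  62  62  61  61  65  67  66  63  62  62  65  64  61  64  66  67  66  65  65  65  65  64  66  68  68  65  63  64  65  67  65  62  60  62  68  79  90  98 100]
-54 [101 101 101  99  92  83  73  65  61  61  62  61  60  60  61  61  61  60  60  61  60  61  63  64  61  58  61  62  61  61  61  62  61  62  61  59  59  58  57  59  62  62  61  62  68  81  91  98 100]
-48 [101 100 101  99  94  83  71  64  62  63  65  66  63  60  61  61  61  60  62  61  60  60  61  62  61  62  62  62  61  60  61  60  61  61  58  58  59  62  64  67  68  64  63  63  69  80  92  99 101]
-42 [101 100 100  99  94  83  72  64  63  64  70  70  65  61  61  61  58  61  61  61  61  62  60  61  62  61  61  61  62  61  59  59  60  61  58  58  60  61  68  73  70  66  61  62  69  80  91  99 101]
-36 [100 101 102 101  95  84  72  64  62  64  70  73  70  65  63  62  63  63  62  63 
[... 1192 characters left out ...]
67  66  67  67  66  66  66  68  67  66  66  67  67  67  66  66  69  72  81  96 112 122 125 125 124 124 124 125 125 124 124 124 125 125]
-36 [ 91  88  87  88  89  89  89  88  88  87  87  86  83  83  84  84  85  85  84  84  83  84  87  86  86  86  86  86  85  81  75  79  94 111 120 123 124 124 124 124 125 126 126 125 125 125 124 124 124]
floor x-25..15 [ 47  48  53  62  61  56  63  79  89  90  88  88  88  88  89  89  88  87  86  86  85  84  85  86  86  86  87  87  86  86  86  87  88  89  88  88  88  88  87  82  77  84 100 114 120 123 124 124 124]
along x, y+-8, lip plane; x=-90..-20 step2 [62 58 53 56 75 89 86 66 42 31 30 31 32 34 45 60 66 66 65 66 65 65 66 66 66 65 68 75 85 92 93 92 92 91 91]
```

```bash
python3 -m inch '-0.004 0.0005 0.02 0 0 0.1 -1;-0.006 0.0005 0.04 0 0 0.1 -1;-0.007 0.0005 0.046 0 0 0.1 -1;-0.007 0.0005 0.046 0 0 0.1 -1;-0.007 0.0005 0.046 0 0 0.1 -1';  python3 - <<'E'
from go import *
toe_now(); toe_row(-.022,0,.0195,25.8); print(bot.sense()['joints'].round(1))
E
```

```text
t: 11.3
tool_pos: [0.5424, 0.0315, 0.0501]
tool_rot: [180.0, -6.2, 18.8]
ft_force: [-0.1, -0.9, -0.7]
opening: 0.499
grip_force: 81.9
toe [-0.0223 -0.0008  0.0253] tilt 25.98 yaw -0.09 F [-0.35 -0.84 -0.66] open 0.499 t 11.3
row -0.0002 -0.0009 0.006 0.02 -0.18 -0.09
[-37.5  32.   36.2 121.5 -39.5  31.7 -43.8]
```

```bash
python3 -m inch '0 -0.0005 0.0025 0 0 0 -1;0 -0.0005 0.005 0 0 0 -1;0 -0.0005 0.006 0 0 0 -1;0 -0.0005 0.006 0 0 0 -1;0 -0.0005 0.006 0 0 0 -1';  python3 - <<'E'
from go import *
toe_now()
E
python3 -m inch '0 0 0.0007 0 0 0 -1;0 0 0.0007 0 0 0 -1;0 0 0.0007 0 0 0 -1';  python3 - <<'E'
from go import *
toe_now()
E
```

```text
t: 11.92
tool_pos: [0.5423, 0.0321, 0.0435]
tool_rot: [-180.0, -6.1, 18.8]
ft_force: [-0.3, 0.1, -1.3]
opening: 0.493
grip_force: 81.9
toe [-0.0222 -0.0002  0.0188] tilt 25.92 yaw -0.1 F [-0.29  0.15 -1.28] open 0.493 t 11.925
t: 12.3
tool_pos: [0.5423, 0.0322, 0.0428]
tool_rot: [-180.0, -6.1, 18.8]
ft_force: [0.2, -0.6, -1.1]
opening: 0.496
grip_force: 81.9
toe [-0.0222 -0.0001  0.0181] tilt 25.92 yaw -0.09 F [ 0.01 -0.65 -1.12] open 0.496 t 12.3
```

```bash
cat > n.py <<'E'
from go import *
toe_now()
E
python3 -m inch '-0.001 0 -0.0001 0 0 0 -1;-0.002 0 -0.0002 0 0 0 -1;-0.003 0 -0.0003 0 0 0 -1;-0.003 0 -0.0003 0 0 0 -1' >/dev/null; python3 n.py
python3 -m inch '-0.001 0 -0.0001 0 0 0 -1;-0.002 0 -0.0002 0 0 0 -1;-0.002 0 -0.0002 0 0 0 -1;-0.002 0 -0.0002 0 0 0 -1' >/dev/null;  python3 n.py
```

```text
toe [-0.0253 -0.0002  0.018 ] tilt 25.92 yaw -0.1 F [-0.26 -0.65 -1.22] open 0.495 t 12.8
toe [-0.0272 -0.0001  0.018 ] tilt 25.92 yaw -0.09 F [ 0.1   0.01 -0.79] open 0.496 t 13.3
```

```bash
python3 -m inch '-0.001 0 -0.0001 0 0 0 -1;-0.002 0 -0.0002 0 0 0 -1;-0.002 0 -0.0002 0 0 0 -1;-0.002 0 -0.0002 0 0 0 -1' >/dev/null;  python3 n.py
python3 -m inch '-0.001 0 -0.0001 0 0 0 -1;-0.002 0 -0.0002 0 0 0 -1;-0.002 0 -0.0002 0 0 0 -1;-0.002 0 -0.0002 0 0 0 -1' >/dev/null;  python3 n.py
```

```text
toe [-0.0287 -0.0002  0.0182] tilt 25.97 yaw -0.08 F [ 3.12 -0.55 -2.63] open 0.499 t 13.8
toe [-0.0307 -0.0002  0.0181] tilt 25.96 yaw -0.08 F [ 4.42  0.91 -1.3 ] open 0.496 t 14.3
```

```bash
python3 -m inch '-0.001 0 -0.0001 0 0 0 -1;-0.002 0 -0.0002 0 0 0 -1;-0.002 0 -0.0002 0 0 0 -1;-0.002 0 -0.0002 0 0 0 -1' >/dev/null;  python3 n.py; python3 n.py
python3 -m inch '0 0.0015 0 0 0 0 -1;0 0.0015 0 0 0 0 -1;0 0.0015 0 0 0 0 -1' >/dev/null;  python3 n.py; python3 -m inch '0 -0.003 0 0 0 0 -1;0 -0.003 0 0 0 0 -1;0 -0.003 0 0 0 0 -1' >/dev/null;  python3 n.py; 
```

```text
toe [-0.0324 -0.0002  0.0182] tilt 26.0 yaw -0.08 F [ 4.92  0.89 -2.22] open 0.492 t 14.8
toe [-0.0324 -0.0002  0.0182] tilt 26.0 yaw -0.08 F [ 4.92  0.89 -2.22] open 0.492 t 14.8
toe [-0.0324 -0.0013  0.0182] tilt 25.99 yaw -0.09 F [ 6.67  1.41 -1.5 ] open 0.495 t 15.175
toe [-0.0322  0.0008  0.0184] tilt 26.03 yaw -0.07 F [ 6.44  0.03 -1.49] open 0.498 t 15.55
```

```bash
python3 -m inch '0 -0.0012 0 0 0 0 -1;0 -0.0012 0 0 0 0 -1;0 -0.0012 0 0 0 0 -1' >/dev/null;  python3 n.py; python3 -m inch '0 0.004 0 0 0 0 -1;0 0.004 0 0 0 0 -1;0 0.004 0 0 0 0 -1' >/dev/null;  python3 n.py; 
```

```text
toe [-0.0322  0.0017  0.0184] tilt 26.04 yaw -0.07 F [ 4.88 -1.37 -1.09] open 0.498 t 15.925
toe [-0.0323 -0.0016  0.0183] tilt 26.01 yaw -0.08 F [ 6.02  0.47 -1.21] open 0.492 t 16.3
```

```bash
python3 -m inch '-0.0005 -0.0018 0 0 0 0 -1;-0.001 -0.0018 -0.0001 0 0 0 -1;-0.001 -0.0018 -0.0001 0 0 0 -1;-0.001 -0.0018 -0.0001 0 0 0 -1' >/dev/null;  python3 n.py; for i in 1 2 3; do python3 -m inch '0 0 0 0 0 0 -1' >/dev/null;  python3 n.py; done
```

```text
toe [-0.0329 -0.0004  0.0184] tilt 26.06 yaw -0.06 F [ 6.62 -1.69 -2.2 ] open 0.498 t 16.8
toe [-0.0329 -0.0004  0.0184] tilt 26.06 yaw -0.07 F [ 6.21 -1.4  -2.28] open 0.498 t 16.925
toe [-0.0329 -0.0004  0.0184] tilt 26.06 yaw -0.07 F [ 7.4  -0.51 -2.51] open 0.498 t 17.05
toe [-0.0329 -0.0004  0.0184] tilt 26.06 yaw -0.06 F [ 5.56 -0.74 -1.95] open 0.498 t 17.175
```

```bash
python3 -m inch '-0.0008 0 -0.0001 0 0 0 -1;-0.0008 0 -0.0001 0 0 0 -1;-0.0008 0 -0.0001 0 0 0 -1' >/dev/null;  python3 n.py; for i in 1 2 3 4; do python3 -m inch '0 0 0 0 0 0 -1' >/dev/null;  python3 n.py; done
```

```text
toe [-0.0335 -0.0004  0.0185] tilt 26.09 yaw -0.06 F [ 7.13 -0.47 -1.85] open 0.493 t 17.55
toe [-0.0335 -0.0004  0.0185] tilt 26.08 yaw -0.06 F [ 6.2  -0.94 -2.27] open 0.496 t 17.675
toe [-0.0335 -0.0005  0.0184] tilt 26.08 yaw -0.06 F [ 7.17 -0.55 -2.34] open 0.494 t 17.8
toe [-0.0335 -0.0004  0.0185] tilt 26.08 yaw -0.06 F [ 6.58 -1.   -2.3 ] open 0.5 t 17.925
toe [-0.0335 -0.0004  0.0185] tilt 26.08 yaw -0.06 F [ 6.49 -1.25 -1.69] open 0.495 t 18.05
```

```bash
cat > rot.py <<'E'
import sys
from go import *
L,y,z=map(float,sys.argv[1:4])
toe_now()
for th in map(float,sys.argv[4:]):
    toe_row(L+.012*np.sin(np.radians(th)),y,z,th)
E
python3 rot.py -0.0391 -0.0003 0.0185 23 20 17 15
```

```text
toe [-0.0335 -0.0004  0.0185] tilt 26.08 yaw -0.06 F [ 6.49 -1.25 -1.69] open 0.495 t 18.05
row 0.0001 -0.0002 0.0019 0.1 -3.08 -0.09
row 0.0005 -0.0002 0.0039 0.09 -6.08 -0.1
row 0.0007 -0.0002 0.0059 0.09 -9.08 -0.1
row 0.0008 -0.0002 0.0073 0.09 -11.08 -0.1
```

```bash
python3 -m inch '0.0001 0 0.0019 0 -3.1 0 -1;0.0005 0 0.0039 0 -6.1 0 -1;0.0007 0 0.0059 0 -9.1 0 -1;0.0007 0 0.0059 0 -9.1 0 -1;0.0007 0 0.0059 0 -9.1 0 -1'>/dev/null; python3 rot.py -0.0391 -0.0003 0.0185 17 15 13 11; python3 -m inch '0 0 0 0 0 0 -1'>/dev/null; python3 n.py
```

```text
toe [-0.0352  0.0001  0.0185] tilt 17.0 yaw -0.05 F [7.27 0.76 0.45] open 0.497 t 18.675
row -0.0004 0.0003 0.0 0.05 -0.0 -0.07
row -0.0001 0.0003 0.0014 0.05 -2.0 -0.07
row 0.0002 0.0003 0.0028 0.05 -4.0 -0.07
row 0.0004 0.0003 0.0041 0.04 -6.0 -0.07
toe [-0.0353  0.      0.0186] tilt 17.02 yaw -0.07 F [5.84 0.6  0.68] open 0.496 t 18.8
```

```bash
python3 -m inch '-0.0002 0 0.0014 0 -2 0 -1;0 0 0.0028 0 -4 0 -1;0.0002 0 0.0041 0 -6 0 -1;0.0002 0 0.0041 0 -6 0 -1'>/dev/null; python3 n.py; python3 -m inch '0 0 0 0 0 0 -1'>/dev/null; python3 rot.py -0.0391 0 0.0185 9 7 5 3
```

```text
toe [-0.0375  0.0001  0.0184] tilt 10.91 yaw -0.03 F [4.81 0.39 4.44] open 0.495 t 19.3
toe [-0.0381  0.0001  0.0184] tilt 10.94 yaw -0.08 F [6.2  0.36 3.3 ] open 0.497 t 19.425
row 0.0015 0.0001 0.0011 0.0 -1.94 -0.09
row 0.0017 0.0001 0.0025 0.0 -3.94 -0.09
row 0.0019 0.0001 0.0039 -0.0 -5.94 -0.09
row 0.0021 0.0001 0.0054 -0.0 -7.94 -0.09
```

```bash
python3 -m inch '0 0 0 0 0 0 -1;0 0 0 0 0 0 -1'; python3 n.py; python3 -c "
from go import *
s=bot.sense();print(s['joints'].round(1),s['moment'])"
```

```text
t: 19.68
tool_pos: [0.532, 0.029, 0.0332]
tool_rot: [180.0, 8.9, 18.8]
ft_force: [6.1, 1.6, 1.0]
opening: 0.495
grip_force: 82.5
toe [-0.0382  0.0001  0.0184] tilt 10.95 yaw -0.1 F [ 6.29 -0.43  1.01] open 0.495 t 19.675
[-40.3  41.1  40.9 112.3 -32.   48.4 -51.9] [ 0.40954339 -1.28755854  0.10852384]
```

```bash
python3 -m inch '0.0013 0 0 0 0 0 -1;0.0013 0 0 0 0 0 -1;0.0013 0 0 0 0 0 -1'>/dev/null; python3 n.py; python3 -m inch '0 0 0 0 0 0 -1;0 0 0 0 0 0 -1'>/dev/null; python3 n.py
```

```text
toe [-0.0373  0.0001  0.0183] tilt 10.89 yaw -0.1 F [ 3.52 -0.52  5.27] open 0.494 t 20.05
toe [-0.0373  0.0001  0.0184] tilt 10.89 yaw -0.11 F [ 4.55 -0.88  6.08] open 0.498 t 20.3
```

```bash
python3 rot.py -0.0392 0 0.0184 9 7 5 3
```

```text
toe [-0.0373  0.0001  0.0184] tilt 10.89 yaw -0.11 F [ 4.55 -0.88  6.08] open 0.498 t 20.3
row 0.0006 0.0001 0.0012 -0.02 -1.89 -0.1
row 0.0009 0.0001 0.0026 -0.02 -3.89 -0.1
row 0.0011 0.0001 0.0041 -0.02 -5.89 -0.1
row 0.0012 0.0001 0.0055 -0.03 -7.89 -0.1
```

```bash
python3 -m inch '0.0004 0 0.0006 0 -1 0 -1;0.0006 0 0.0012 0 -1.9 0 -1;0.0006 0 0.0012 0 -1.9 0 -1'>/dev/null; python3 n.py; python3 -m inch '0.0003 0 0.0014 0 -2 0 -1;0.0003 0 0.0014 0 -2 0 -1;0.0003 0 0.0014 0 -2 0 -1'>/dev/null; python3 n.py
```

```text
toe [-0.0378  0.0001  0.0179] tilt 8.91 yaw -0.09 F [4.19 0.11 3.82] open 0.495 t 20.675
toe [-0.0384  0.0003  0.0178] tilt 6.92 yaw -0.09 F [ 4.62 -0.42 -0.06] open 0.495 t 21.05
```

```bash
python3 -m inch '0.0003 0 0.0014 0 -2 0 -1;0.0003 0 0.0014 0 -2 0 -1;0.0003 0 0.0014 0 -2 0 -1'>/dev/null; python3 n.py; python3 -m inch '0.0002 0 0.0014 0 -2 0 -1;0.0002 0 0.0014 0 -2 0 -1;0.0002 0 0.0014 0 -2 0 -1'>/dev/null; python3 n.py
```

```text
toe [-0.0386  0.0004  0.0178] tilt 4.94 yaw -0.09 F [ 5.72 -0.39 -0.83] open 0.497 t 21.425
toe [-0.039   0.0004  0.0179] tilt 2.95 yaw -0.09 F [ 5.26 -0.51 -0.51] open 0.496 t 21.8
```

```bash
python3 -m inch '0.0003 0 0.0011 0 -1.5 0 -1;0.0003 0 0.0011 0 -1.5 0 -1;0.0003 0 0.0011 0 -1.5 0 -1'>/dev/null; python3 n.py; python3 -m inch '0.0004 0 0.0011 0 -1.5 0 -1;0.0004 0 0.0011 0 -1.5 0 -1;0.0004 0 0.0011 0 -1.5 0 -1'; python3 n.py; python3 - <<'E'
from go import *
print(bot.sense()['moment'])
vis=[]
for n,(x,y,w,h) in dict(top=(280,165,90,85),side=(240,150,100,100)).items():
    im=bot.read_camera(n)[:,:,::-1]; cv2.imwrite(f"pics/{n}3.png",im)
    vis.append(cv2.convertScaleAbs(cv2.resize(im[y:y+h,x:x+w],(300,int(300*h/w)) if n=="top" else (500,500),interpolation=cv2.INTER_CUBIC),alpha=1.7))
vis=[cv2.copyMakeBorder(v,0,500-v.shape[0],0,0,0) for v in vis]
cv2.imwrite("pics/v3.png",cv2.hconcat(vis))
E
```

```text
toe [-0.0384  0.0004  0.018 ] tilt 1.48 yaw -0.07 F [ 6.65 -0.38  1.22] open 0.492 t 22.175
t: 22.55
tool_pos: [0.5335, 0.0297, 0.0249]
tool_rot: [180.0, 19.8, 18.9]
ft_force: [6.8, 2.4, 2.9]
opening: 0.494
grip_force: 82.6
toe [-0.0386  0.0004  0.0181] tilt -0.02 yaw -0.07 F [7.23 0.02 2.87] open 0.494 t 22.55
[ 0.42310247 -1.42743412  0.02258392]
```

View pics/v3.png

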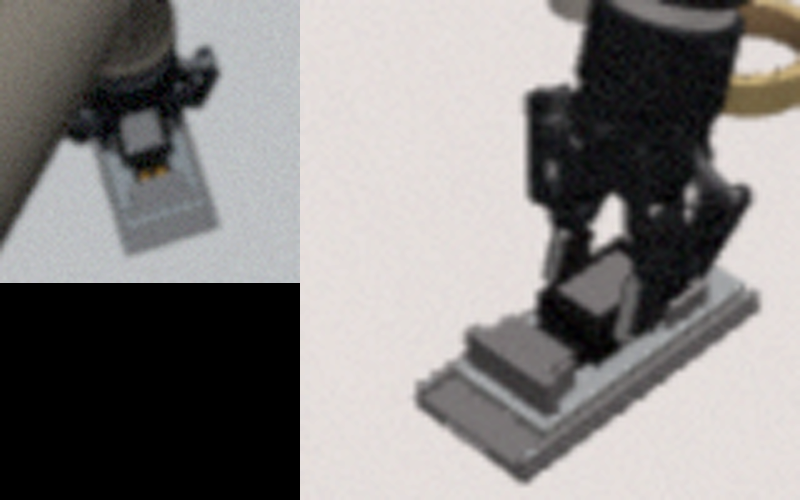

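```bash
python3 -m inch '0.0003 0 0.0007 0 -0.8 0 -1;0.0006 0 0.0012 0 -1.5 0 -1;0.0006 0 0.0012 0 -1.5 0 -1;0.0006 0 0.0012 0 -1.5 0 -1'; python3 n.py
```

```text
t: 23.15
tool_pos: [0.5333, 0.0296, 0.0252]
tool_rot: [-179.9, 21.4, 18.8]
ft_force: [1.6, 3.5, 16.0]
opening: 0.495
grip_force: 84.3
toe [-0.0389  0.0004  0.0195] tilt -1.55 yaw -0.12 F [ 2.63  2.8  16.05] open 0.495 t 23.15
```

```bash
python3 -m inch '0 0 -0.0008 0 0.8 0 -1;0 0 -0.0008 0 0.8 0 -1'; python3 -m inch '0 0 0 0 0 0 1;0 0 0 0 0 0 1;0 0 0 0 0 0 1;0 0 0 0 0 0 1;0 0 0 0 0 0 1'
```

```text
t: 23.4
tool_pos: [0.5334, 0.0297, 0.0251]
tool_rot: [-180.0, 20.5, 18.8]
ft_force: [4.3, 2.8, 8.7]
opening: 0.496
grip_force: 83.2
t: 24.02
tool_pos: [0.5329, 0.0295, 0.0241]
tool_rot: [-180.0, 20.6, 18.8]
ft_force: [-0.4, 0.7, -0.4]
opening: 1.004
grip_force: 0.0
```

```bash
python3 -m inch '0 0 -0.03 0 0 0 1;0 0 -0.08 0 0 0 1;0 0 -0.12 0 0 0 1;0 -0.1 -0.13 0 0 0 1;0 -0.15 -0.13 0 0 0 1'; python3 -m inch '0 -0.06 0 0 0 0 1;0 -0.1 0 0 0 0 1;0 -0.1 0 0 0 0 1'; python3 - <<'E'
from go import *
vis=[]
for n,(x,y,w,h) in dict(top=(290,165,60,85),side=(250,180,90,75)).items():
    im=bot.read_camera(n)[:,:,::-1]; cv2.imwrite(f"pics/{n}4.png",im)
    s=5 if n=="top" else 5.4
    vis.append(cv2.convertScaleAbs(cv2.resize(im[y:y+h,x:x+w],None,fx=s,fy=s,interpolation=cv2.INTER_CUBIC),alpha=1.7))
H=max(v.shape[0] for v in vis)
cv2.imwrite("pics/v4.png",cv2.hconcat([cv2.copyMakeBorder(v,0,H-v.shape[0],0,0,0) for v in vis]))
E
```

```text
t: 24.65
tool_pos: [0.536, 0.1631, 0.1457]
tool_rot: [-180.0, 20.5, 18.7]
ft_force: [0.4, 2.0, -0.3]
opening: 1.004
grip_force: 0.0
t: 25.02
tool_pos: [0.5017, 0.2612, 0.1443]
tool_rot: [-179.9, 20.6, 19.3]
ft_force: [-0.0, -0.8, 0.5]
opening: 0.997
grip_force: 0.0
```

View pics/v4.png

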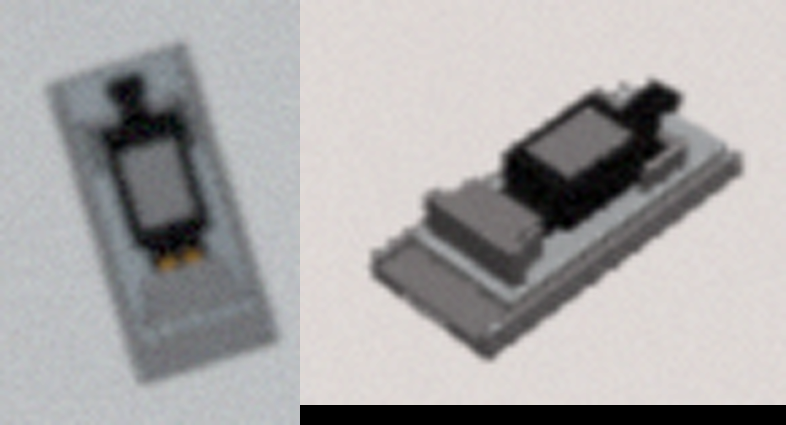

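```bash
python3 - <<'E'
from go import *
for n,(x0,x1,y0,y1) in dict(side=(309,324,192,201),top=(309,322,178,186)).items():
    for k in(0,4): 
        g=cv2.cvtColor(cv2.imread(f"pics/{n}{k}.png"),cv2.COLOR_BGR2GRAY); print(n,k); print(g[y0:y1,x0:x1])
# heel top corners/label plane: pack flat model label corners vs image
W=lambda P:Rc.apply(np.array(P,float))+[C[0],C[1],0]
d=.006
g=cv2.imread("pics/side4.png"); m=cv2.inRange(cv2.cvtColor(g,cv2.COLOR_BGR2GRAY),0,38)
c=max(cv2.findContours(m,0,2)[0],key=cv2.contourArea); print("pack blob bbox",cv2.boundingRect(c))
for th in(0,3):
    a=np.radians(th);toe=np.array([d-.044,0,.018])
    f=lambda x,y,z:toe+[ (x+.045)*np.cos(a)-z*np.sin(a),y,(x+.045)*np.sin(a)+z*np.cos(a)]
    print(th,proj("side",W([f(-.025,.022,.026),f(-.025,-.022,.026),f(.037,-.022,.026),f(.037,.022,.026)])).round(1).tolist())
E
```

```text
side 0
[[125 126 125 124 124 127 124 126 125 123 125 124 125 126 125]
 [125 125 124 124 124 124 124 124 126 124 125 125 124 124 123]
 [122 123 124 124 123 105  99 113 121 124 125 125 124 125 124]
 [ 98 104 118 120 115  76  47  60  91 113 122 125 124 123 126]
 [ 91  87  97  82  59  32  17  20  37  61  91 115 124 125 124]
 [ 99  91  68  37  21  11   6  11  15  17  40  76 116 125 126]
 [ 80  64  36  11   8   9  12   8  12   9  22  67 114 124 123]
 [ 60  36  16  11   4  11   6  11  10  10  31  84 119 125 125]
 [ 42  16   7   7   5  11   9   8  22  31  56 106 124 124 126]]
side 4
[[128 128 128 128 127 127 127 127 128 128 126 128 126 127 127]
 [128 127 130 128 128 126 125 127 127 128 129 126 128 127 127]
 [125 126 128 128 127 107 102 117 124 127 128 128 127 128 128]
 [ 99 107 121 124 119  77  48  62  94 116 126 125 129 125 129]
 [ 93  89  98  84  61  33  18  17  39  61  93 117 125 128 127]
 [ 99  94  70  42  19   8   7   7  14  19  38  80 116 128 127]
 [ 81  66  37  19  11   6  12  14  14  10  24  68 115 128 128]
 [ 59  37  15   5   6   5   9   8   8  12  32  86 120 126 127]
 [ 27  11  10 
[... 203 characters left out ...]
3  2 19 32 55 70 75]
 [74 62 45 21 17  9 18  4  4 27 49 65 70]
 [77 67 42 19 14 13  9  8 16 34 49 68 72]
 [72 68 51 30 17  7  0 10 16 32 51 65 66]
 [74 70 60 46 32  9 11  1 13 27 41 56 60]]
top 4
[[93 90 86 83 80 75 77 77 76 77 77 82 82]
 [76 77 82 78 72 66 66 57 58 65 75 79 82]
 [77 76 72 61 55 47 39 31 34 52 68 79 81]
 [81 73 58 43 31 24 18 13 18 38 64 76 81]
 [81 71 48 28 16  7 10 12 17 35 57 71 78]
 [82 70 47 24 16  8  4 16 15 32 57 74 76]
 [84 76 57 35 22  4 19  9 18 37 57 71 77]
 [80 79 68 50 29 18 13  9 17 32 47 61 66]]
pack blob bbox (363, 0, 277, 181)
0 [[286.4, 207.4], [298.7, 215.3], [315.8, 203.3], [303.5, 195.9]]
3 [[286.0, 207.4], [298.3, 215.3], [315.4, 202.3], [303.1, 194.9]]
```

```bash
python3 -c "
from plant import bot
print(bot.finish_job())"
```

```text
the job is handed in; nothing more can be done
None
```

The battery pack is in the charger's bay and let go, with its tongue under the lip, lying flat; the final pictures show the latch back at its starting position, so it appears to have snapped over the heel. The job was handed in at about 25 s; the contact may have been pushed in about 7 mm for a moment (crush limit 8), I backed off, and the hardest press I read was about 18 N.

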